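# Open the ring-stock case through its two-stage catch

### The job

Open the wooden ring case on the bench. Its catch has a safety: slide the small tab with the upright thumb fin to the left, away from the latch, until you feel it meet its stop, gently, because a hard push would spoil the thin spring leaf that stops it. Then swing the latch out and up off its keeper and raise the lid until it stands well open on its own, leaving the other things on the bench where they are.

Things in the scene. Friction and masses are not known exactly. Their poses are not given: they have to be found in the camera images.
- ring_case: Dark wooden ring case, brass corners, fixed to the bench; 116 deep (x), 180 wide (y), 70 high, lid shut (all numbers in mm, in its frame). Origin: centre of the underside; x from its front to its back (front, with the catch, faces the robot), y to the left seen from the front. The steel catch on the lid was fitted by hand: its latch is at y = d, d from -29 to -1, not measured: see or feel it.
- case_keeper (a point): Fixed steel lug, 48 wide, on the case's front, centre (-61, -15, 33). LATCH: steel strap 16 wide hanging from a pivot along y at x -66.5, z 64, mid y = d; a foot behind it sits under the lug and holds the lid down. At its lower end a flat tongue for pulling sticks out to the front: 20 wide (y), 5 thick, x -68 to -95, z 27 to 32, mid y = d.
- case_front (a point): Middle of the lid's front face, (-58, 0, 46). SAFETY TAB: bar across the strap's front at z 43 to 49, sliding along y in two guides (y d+15 to d+40, out to x -76), worked by an upright thumb fin 8 thick, x -71 to -97, z 41 to 59, y d+46 to d+54 when shut. Starts 0 to 3 open; slides left with 1.5 N friction, stays where left. Frees the latch after 10; meets the leaf at 11.5.
- stop_leaf (a joint): Bending to the left, in m, of the tab's stop: a thin upright steel leaf at the left end of the catch (y d+69.5; the tab's bar runs onto it when the fin is at y d+57.5 to d+65.5). 0 unloaded, 0.001 at 10 N; spoiled beyond that. This reading is too noisy to steer by: feel the push instead.
- case_hasp (a joint): Latch angle about its pivot, rad: 0 shut (hanging down), grows as the tongue swings out to the front and up, 1.75 at most. Blocked at 0 while the tab is across it. The foot is clear of the keeper from about 0.25. Turns stiffly (0.07 N m), stays where it is left; pulled up by the tongue it takes the lid along.
- case_lid (a joint): Lid angle, rad, about a hinge line along y at x 58, z 40 of the case: 0 shut, grows as the front edge rises, 1.75 at most. The lid is the case's upper 30 mm; with the catch it weighs 0.43 kg. Its hinge is stiff (0.45 N m), so it stays where it is left.
- tin_box: Bystander: small dark box 40 x 54 x 24 mm, in front of the case. Origin at the centre of its underside.
- sharpening_bar: Bystander: pale whetstone 26 x 102 x 21 mm, left of the case. Origin at the centre of its underside.
- bench_plate: Bystander: flat pale plate 66 x 118 x 16 mm, right of the case. Origin at the centre of its underside.
- bench_block: Bystander: flat steel block 70 x 102 x 18 mm, behind the case to the right. Origin at the centre of its underside.

How it is judged:
On the way:
1. the latch is swung out and up clear of its keeper (value of joint case_hasp above 0.5 rad and value of joint case_lid below 1 rad), for 0.1 s.
At the end, for the whole second after the job is handed in: The lid stands open by more than 1.2 rad (about 70 degrees) and is at rest (value of joint case_lid above 1.2 rad and velocity of joint case_lid between -0.05 and 0.05 rad/s); the robot touches nothing.
It fails at once if the tab is forced: its stop leaf is bent by more than 1 mm (10 N) (value of joint stop_leaf above 0.001 m).
It fails at once if a bystander (tin box) is shoved out of its place by more than 30 mm (distance of tin_box from where it was at the start of the episode above 0.03 m).
It fails at once if a bystander (sharpening bar) is shoved out of its place by more than 30 mm (distance of sharpening_bar from where it was at the start of the episode above 0.03 m).
It fails at once if a bystander (bench plate) is shoved out of its place by more than 30 mm (distance of bench_plate from where it was at the start of the episode above 0.03 m).
It fails at once if a bystander (bench block) is shoved out of its place by more than 30 mm (distance of bench_block from where it was at the start of the episode above 0.03 m).
It also fails if it takes over 59 s, if anything falls off the work surface, if the arm or the gripper's body presses on something with over 40 N, if the wrist force passes 120 N, or if a joint passes its speed limit or range.

### The arm

A 6-joint arm with a two-finger parallel gripper is mounted at the origin on a cart in front of the work surface, level with it; the furniture and walls round the work are solid. World frame = base frame: x ahead of the robot, y to its left, z up, the work surface at z = 0. Lengths are in m, angles in rad, forces in N, time in s.
With the tool pointing down it reaches from about 0.325 to 0.775 m from the base axis. Payload 5.5 kg.
Tool frame: the origin (TCP) lies at the very end of the fingers, on their centre line; the grasp point (between the pads) lies 19 mm behind it; z points along the fingers, y is the direction in which the jaws open and shut (so a half turn about z gives the same grasp; the last joint's range is limited). The gripper opens to 88 mm and grips with 3 to 60 N. Pads are 20 mm wide; open, the fingers measure 115 mm over their backs; the gripper's body (75 mm by 178 mm) begins 61 mm behind the grasp point.
Start: joints at [1.045, 0.091, 1.231, -0, 1.82, -0.057], TCP at [0.271, 0.535, 0.191] pointing down, gripper open.
Joint ranges: [-2.87, 2.87], [-0.86, 2.18], [0.17, 2.46], [-1.51, 4.65], [0.06, 2.69], [-2.65, 2.65]. Speed limits (rad/s): [2.57, 2.57, 3.01, 3.14, 3.14, 3.14].

### API

Orientations are given as [roll, pitch, yaw] about the fixed x, y, z axes, in that order (R = Rz(yaw) Ry(pitch) Rx(roll)).
In Python, from cell import r, fingers, solver, cams, get_time, get_q, get_qvel, get_joint_efforts, get_tcp_pos, get_tcp_rot, get_wrist_force, get_ft_torque, get_finger_gap gives the robot as it stands. Calls block until the motion is done:
- r.move_pose(position, orientation): joint-space move of the TCP to a pose.
- r.move_linear(position, ori=None, speed=0.15): straight line of the TCP; ori=None keeps the orientation; speed is the mean speed in m/s.
- r.goto_joints(angles): joint-space move.
- fingers.set_gripper(opening, grasp_force=None): opening from 0.0 (shut) to 1.0 (fully open); grasp_force is the grip in N (None keeps the last); returns when the fingers have stopped.
- r.sleep(seconds).
- solver.solve_ik(position, orientation): joint angles nearest the present ones, or None.
- cams.get_image(name): name is "scene" or "side" or "wrist"; returns (picture, depth): 420x560x3 uint8, red, green, blue; 420x560 float32, m along the optical axis (not along the pixel's ray), 0 where there is no reading.
- cams.camera_info(name): a dict with "K" (3x3 intrinsics, pixels), "k1" (the pictures are not rectified: a ray, as slopes to the right and down, at radius r is drawn at 1 + k1 r^2 times it, then the intrinsics apply), "rvec" (rotation vector, rad) and "tvec" (3), from world to camera coordinates, as OpenCV has them. Camera axes: x right, y down, z forward; pixel columns grow to the right and rows downward; lengths in m; the calibration is good to about 2 mm. A picture is of the moment at which its call begins: read the wrist's pose just before it. camera_info takes no time and is no camera call; for the wrist camera it gives the pose at the moment of the call.
A pose or a line that the arm cannot do raises r.IKError and nothing moves.
- r.hand_in(): hands the job in, once; it reports no verdict.
Readings, each from a call of its own:
- get_time(): time.
- get_q(): joint angles.
- get_qvel(): joint speeds.
- get_joint_efforts(): joint torques, N m.
- get_tcp_pos(): TCP position.
- get_tcp_rot(): TCP orientation.
- get_wrist_force(): force on the tool from outside, world axes, zero at the start.
- get_ft_torque(): the same for the moment, N m.
- get_finger_gap(): opening from 0.0 (shut) to 1.0 (fully open).
Only numpy, scipy, OpenCV 4.12 (cv2) and the standard library are available. Lean on these libraries where they do the work, as an engineer would, in place of code of your own. Each camera call takes 0.05 s, during which the arm holds its last target.

## Working session

There is one attempt and no reset: what is moved stays moved. The work goes in short steps, each a Python script; the robot and the scene stay as the last script left them, time stands still between calls to the robot, and variables do not carry over. Pictures are saved under pics/ and viewed, and the job is handed in when it is done.

```bash
ls; mkdir -p pics; python3 - <<'E'
from cell import *
import cv2,numpy as np
print(get_time(),get_tcp_pos(),get_tcp_rot(),get_wrist_force())
for n in ["scene","side","wrist"]:
    im,d=cams.get_image(n); cv2.imwrite(f"pics/{n}0.png",im[:,:,::-1]); np.save(f"pics/{n}0.npy",d)
    i=cams.camera_info(n);print(n,np.array(i["K"]).round(1).tolist(),i["k1"],i["rvec"],i["tvec"])
    np.savez(f"pics/{n}0i.npz",**i)
E
```

```text
pics
0.0 [0.27092252 0.53493255 0.19003048] [-3.13963954e+00 -7.86775840e-05  2.67282364e+00] [-0.01416784  0.06458082 -0.27215838]
scene [[506.8, 0.0, 271.7], [0.0, 506.8, 210.9], [0.0, 0.0, 1.0]] -0.12067871905989176 [ 0.56415835 -2.38881138  1.55019559] [0.52965045 0.16496159 1.05279881]
side [[496.2, 0.0, 275.0], [0.0, 496.2, 206.4], [0.0, 0.0, 1.0]] -0.02667955521797973 [ 1.90265774 -0.43718949  0.32520028] [-0.47348996  0.15600864  0.92615473]
wrist [[359.2, 0.0, 277.1], [0.0, 359.2, 211.9], [0.0, 0.0, 1.0]] 0.03210804926343104 [-2.45255115 -1.50530041 -0.22689889] [-0.59855367 -0.03544057  0.39212698]
```

View pics/scene0.png

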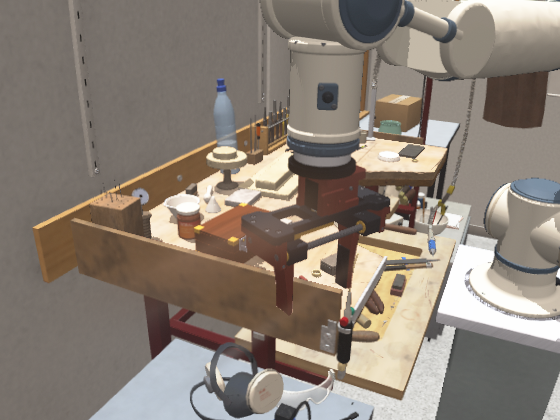

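View pics/side0.png

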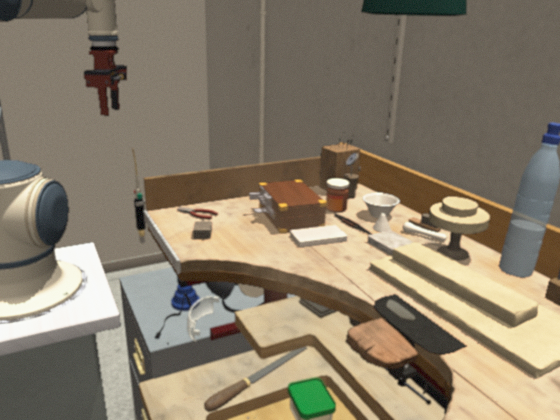

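View pics/wrist0.png

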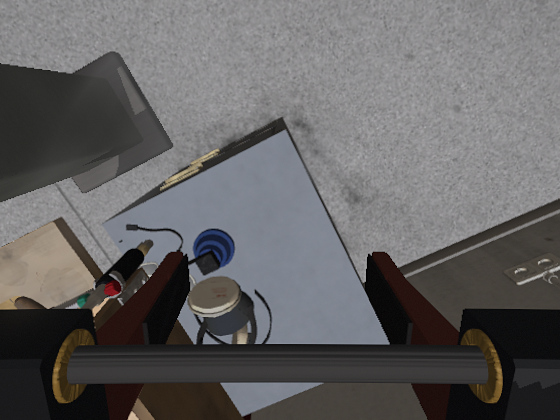

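The side view shows the case at about (293,205), its catch at the left end near (260,203), the tin box at (203,228) and the plate at (319,237). In the scene view the arm hides the catch. I'll compute a point cloud next.

```bash
cat > h.py <<'E'
import numpy as np,cv2
def rays(i,uv):
    D=np.array([i["k1"],0,0,0,0],float)
    return cv2.undistortPointsIter(np.array(uv,float).reshape(-1,1,2),np.array(i["K"]),D,None,None,(3,50,1e-10)).reshape(-1,2)
def w(i,uv,z):
    p=rays(i,uv);R=cv2.Rodrigues(np.array(i["rvec"]))[0]
    c=np.c_[p,np.ones(len(p))]*np.ravel(z)[:,None]
    return (c-np.ravel(i["tvec"]))@R
def proj(i,P):
    return cv2.projectPoints(np.array(P,float).reshape(-1,1,3),np.array(i["rvec"]),np.array(i["tvec"]),np.array(i["K"]),np.array([i["k1"],0,0,0,0.]))[0].reshape(-1,2)
def cloud(i,d,box=None):
    u,v=np.meshgrid(np.arange(d.shape[1]),np.arange(d.shape[0]))
    uv=np.c_[u.ravel(),v.ravel()];z=d.ravel();m=z>0
    return w(i,uv[m],z[m]),uv[m]
E
python3 - <<'E'
from h import *
i=dict(np.load("pics/side0i.npz"));d=np.load("pics/side0.npy")
P,uv=cloud(i,d)
m=(uv[:,0]>150)&(uv[:,0]<360)&(uv[:,1]>170)&(uv[:,1]<260)
P=P[m];uv=uv[m]
t=(abs(P[:,2]-.07)<.006)&(uv[:,0]>250)&(uv[:,0]<330)
Q=P[t];print(len(Q),Q.min(0),Q.max(0),np.median(Q,0))
r=cv2.minAreaRect(Q[:,:2].astype(np.float32)*1000);print(r,cv2.boxPoints(r))
for n,p in dict(tin=(203,222),plate=(319,236),tinl=(203,232)).items():
    k=np.argmin(abs(uv-p).sum(1));print(n,P[k])
im=cv2.imread("pics/side0.png")[165:265,180:360];cv2.imwrite("pics/side0z.png",cv2.resize(im,None,fx=4.4,fy=4.4,interpolation=cv2.INTER_CUBIC))
E
```

```text
1372 [0.5530241  0.00677933 0.06404115] [0.82357616 0.30917058 0.07440283] [0.61905193 0.09659318 0.07126244]
((681.69384765625, 147.44593811035156), (305.2538146972656, 229.23031616210938), 75.39273071289062) [[532.29205  28.65741]
 [754.113   -29.15268]
 [831.09564 266.23447]
 [609.2747  324.04456]]
tin [0.39455431 0.11336571 0.02594843]
plate [ 0.61458893 -0.05449275  0.01787   ]
tinl [0.3803328  0.07251408 0.01918113]
```

View pics/side0z.png

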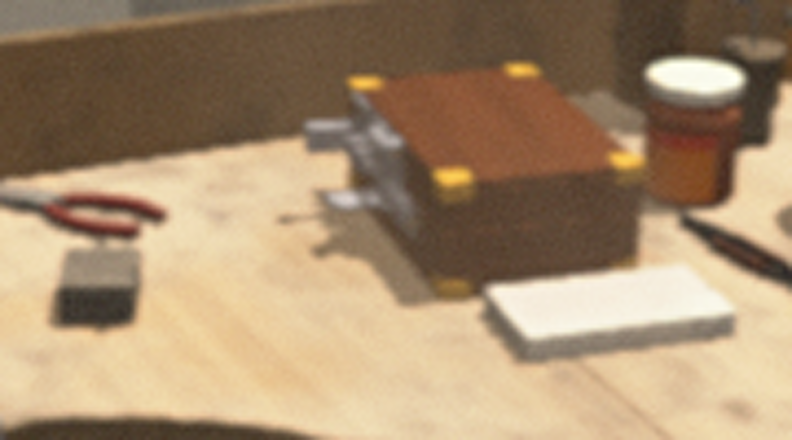

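```bash
cat >> h.py <<'E'
def onplane(i,uv,z):
    p=rays(i,uv);R=cv2.Rodrigues(np.array(i["rvec"]))[0]
    d=np.c_[p,np.ones(len(p))]@R; c=-np.ravel(i["tvec"])@R
    return c+d*((z-c[2])/d[:,2])[:,None]
def case2w(pose,P):
    x,y,a=pose;c,s=np.cos(a),np.sin(a);P=np.atleast_2d(P)
    return np.c_[x+c*P[:,0]-s*P[:,1],y+s*P[:,0]+c*P[:,1],P[:,2]]
E
python3 - <<'E'
from h import *
i=dict(np.load("pics/side0i.npz"));d=np.load("pics/side0.npy")
z=np.array([(352,80),(434,187),(642,155),(533,66)])/4.4+[180,165]
C=onplane(i,z,.07);print(C.round(4))
print(np.linalg.norm(C-np.roll(C,-1,0),axis=1))
P,uv=cloud(i,d);poly=(z).astype(np.float32)
m=np.array([cv2.pointPolygonTest(poly,(float(a),float(b)),True)>-3 for a,b in uv]);Q=P[m]
Q=Q[abs(Q[:,2]-.07)<.004]
lo,hi=np.percentile(Q,[1,99],axis=0);print(len(Q),lo,hi)
r=cv2.minAreaRect(Q[:,:2].astype(np.float32)*1000);print(r)
E
```

```text
[[0.5857 0.2039 0.07  ]
 [0.5499 0.0244 0.07  ]
 [0.6773 0.0213 0.07  ]
 [0.7    0.1842 0.07  ]]
[0.18308364 0.12740707 0.16443197 0.11596557]
1240 [0.55772916 0.01185718 0.06640933] [0.68646374 0.19502131 0.07328179]
((621.6473999023438, 106.64163208007812), (185.39634704589844, 127.08358001708984), 81.68013763427734)
```

```bash
python3 - <<'E'
from h import *
from cell import *
from scipy.spatial.transform import Rotation as Ro
i=cams.camera_info("wrist");R=cv2.Rodrigues(np.array(i["rvec"]))[0]
T=Ro.from_euler('xyz',get_tcp_rot()).as_matrix()
print("cam pos tool",T.T@(-R.T@np.ravel(i["tvec"])-get_tcp_pos()));print("cam axes in tool\n",(T.T@R.T).round(3))
for yaw in (-.16,np.pi-.16):
  for p in ([.40,.11,.2],[.45,.11,.2],[.53,.11,.03],[.66,.1,.2]):
    q=solver.solve_ik(p,[np.pi,0,yaw]);print(yaw,p,None if q is None else np.round(q,2))
F=[get_wrist_force() for _ in range(20)];print(np.std(F,0),get_time())
E
```

```text
cam pos tool [ 0.08118111 -0.00134832 -0.19480569]
cam axes in tool
 [[-0.001 -0.955 -0.295]
 [ 1.    -0.001  0.001]
 [-0.001 -0.295  0.955]]
-0.16 [0.4, 0.11, 0.2] [ 0.19 -0.41  1.66 -0.    1.89  1.92]
-0.16 [0.45, 0.11, 0.2] [ 0.17 -0.27  1.56 -0.    1.86  1.9 ]
-0.16 [0.53, 0.11, 0.03] [ 0.14 -0.04  1.65 -0.    1.53  1.87]
-0.16 [0.66, 0.1, 0.2] [ 0.1   0.28  1.   -0.    1.86  1.83]
2.981592653589793 [0.4, 0.11, 0.2] [ 0.19 -0.41  1.66  0.    1.89 -1.22]
2.981592653589793 [0.45, 0.11, 0.2] [ 0.17 -0.27  1.56  0.    1.86 -1.24]
2.981592653589793 [0.53, 0.11, 0.03] [ 0.14 -0.04  1.65  0.    1.53 -1.27]
2.981592653589793 [0.66, 0.1, 0.2] [ 0.1   0.28  1.    0.    1.86 -1.31]
[0.00000000e+00 1.38777878e-17 1.11022302e-16] 0.15
```

```bash
python3 - <<'E'
from h import *
from cell import *
r.move_pose([.45,.115,.2],[np.pi,0,np.pi-.16])
r.sleep(.2)
for n in ["scene","side","wrist"]:
    i=cams.camera_info(n)
    im,d=cams.get_image(n); cv2.imwrite(f"pics/{n}1.png",im[:,:,::-1]); np.save(f"pics/{n}1.npy",d)
    np.savez(f"pics/{n}1i.npz",**i)
print(get_time(),get_tcp_pos(),get_wrist_force())
im=cv2.imread("pics/wrist1.png");cv2.imwrite("pics/wrist1z.png",cv2.rotate(cv2.resize(im,None,fx=1.4,fy=1.4,interpolation=cv2.INTER_CUBIC),cv2.ROTATE_180))
E
```

```text
2.175 [0.44998904 0.11534381 0.19995722] [0.02267808 0.07361807 0.43853487]
```

View pics/wrist1z.png

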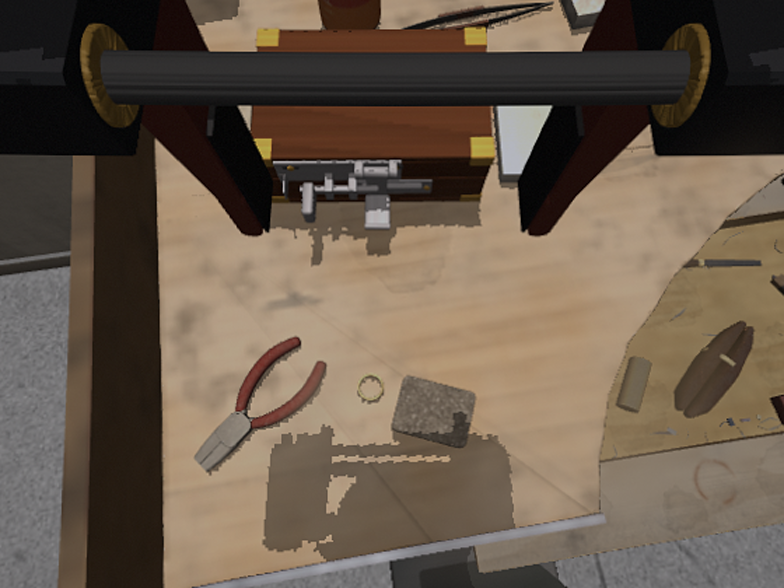

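View pics/scene1.png

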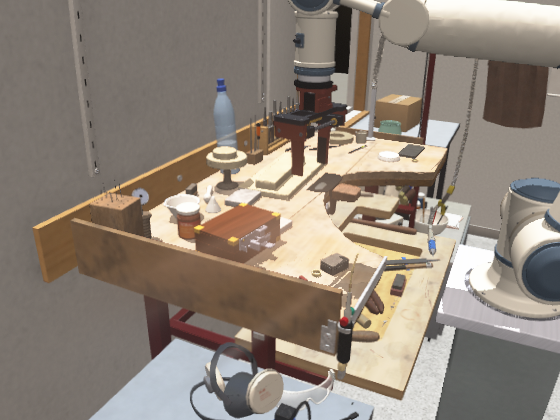

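The wrist view is rotated 180°. It shows the case front edge along row 150, the thumb fin at about (308,200) and the latch tongue at about (377,212). I'll zoom in there.

```bash
python3 - <<'E'
from h import *
im=cv2.rotate(cv2.imread("pics/wrist1.png"),cv2.ROTATE_180)
cv2.imwrite("pics/w1crop.png",cv2.resize(im[10:175,170:365],None,fx=4,fy=3.6,interpolation=cv2.INTER_CUBIC))
E
```

```text
(no output)
```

View pics/w1crop.png

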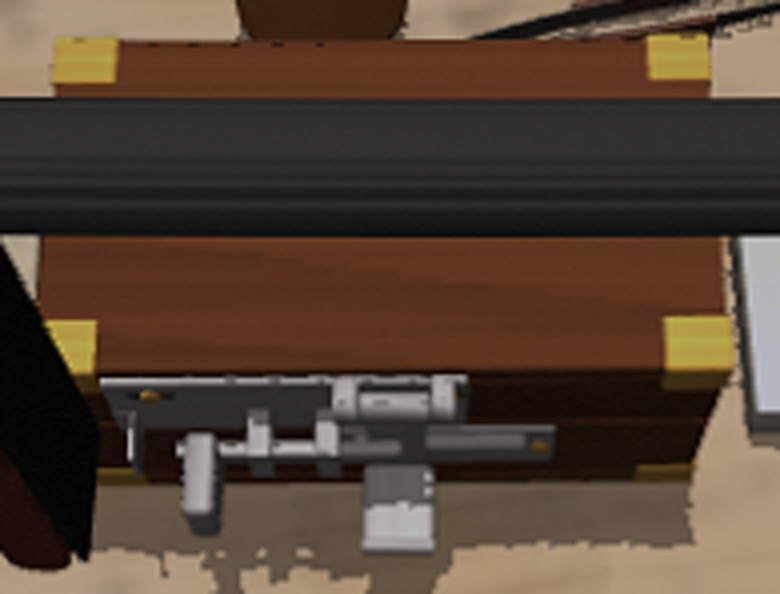

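```bash
cat > fit.py <<'E'
from h import *
from scipy.optimize import least_squares
i=dict(np.load("pics/wrist1i.npz"))
def C(p): p=np.atleast_2d(p); return np.c_[559-(170+(p[:,0]+.5)/4-.5),419-(10+(p[:,1]+.5)/3.6-.5)]
obs=C([(54,40),(711,36),(733,370),(364,541),(433,541),(190,513),(220,512)])
def model(v):
    d,s=v[3:];P=[(58,90,70),(58,-90,70),(-58,-90,70),(-95,d+10,32),(-95,d-10,32),(-97,d+54+s,59),(-97,d+46+s,59)]
    return case2w(v[:3],np.array(P)/1000)
def f(v): return (proj(i,model(v))-obs).ravel()
s=least_squares(f,[.62,.105,-.16,-15,1],x_scale=[.01,.01,.1,10,3]);print(s.x,s.fun.reshape(-1,2).round(2))
np.save("pics/pose.npy",s.x)
j=dict(np.load("pics/side1i.npz"))
# dense check: depth of top
d=np.load("pics/wrist1.npy");P,uv=cloud(i,d);c=case2w((0,0,-s.x[2]),P-[s.x[0],s.x[1],0])
m=(abs(c[:,0])<.05)&(abs(c[:,1])<.07)&(abs(c[:,2]-.07)<.02);print("top z",np.median(c[m,2]))
m=(abs(c[:,0]+.083)<.012)&(abs(c[:,1]-s.x[3]/1e3)<.008)&(abs(c[:,2]-.03)<.012);print("tongue z",np.median(c[m,2]),m.sum())
im=cv2.imread("pics/side1.png");k=6
im=cv2.resize(im[170:240,235:345],None,fx=k,fy=k)
H=[(a*58,b*90,z) for a in(-1,1) for b in(-1,1) for z in (0,70)];v=s.x;d_,s_=v[3:]
H+=[(x,d_+y,27) for x in(-68,-95) for y in(-10,10)]+[(-97,d_+s_+y,z) for y in (46,54) for z in (41,59)]
for p in proj(j,case2w(v[:3],np.array(H)/1e3)): cv2.circle(im,tuple(int(t) for t in ((p-[235,170]+.5)*k)),3,(0,255,0),-1)
cv2.imwrite("pics/chk.png",im)
E
python3 fit.py
```

```text
[ 0.62920086  0.10354921 -0.1528569  -3.21936494 -1.33437545] [[-1.5   0.22]
 [ 1.18 -0.04]
 [ 0.32  0.93]
 [ 0.46 -0.9 ]
 [-0.47 -0.78]
 [ 0.16  0.3 ]
 [-0.16  0.06]]
top z 0.0716499535641587
tongue z 0.03339722003405189 280
```

View pics/chk.png

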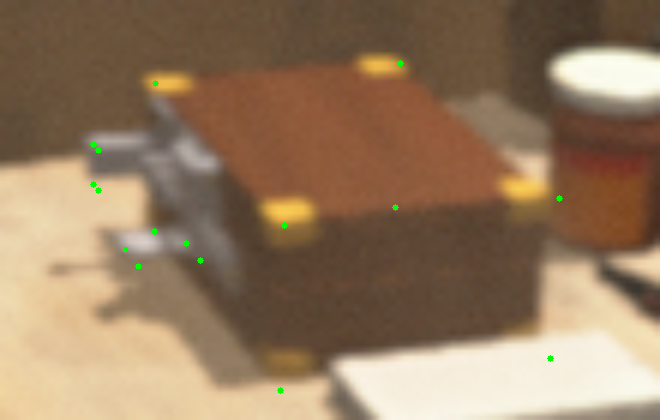

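```bash
cat > fit2.py <<'E'
exec(open('fit.py').read().split("np.save")[0])
j=dict(np.load("pics/side1i.npz"))
S=np.array([(147,75),(263,203),(549,180),(409,58),(262,378),(538,335)]);so=np.c_[235+(S[:,0]+.5)/6-.5,170+(S[:,1]+.5)/6-.5]
SP=np.array([(-58,90,70),(-58,-90,70),(58,-90,70),(58,90,70),(-58,-90,0),(58,-90,0)])/1e3
g=lambda v:(proj(j,case2w(v[:3],SP)-np.r_[v[3:],0])-so).ravel()
t=least_squares(lambda v:g(np.r_[v,0,0]),[.62,.105,-.16],x_scale=[.01,.01,.1]);print("side",t.x,t.fun.reshape(-1,2).round(2))
# wrist with free focal
def fw(v):
    i2=dict(i);K=np.array(i["K"]).copy();K[0,0]*=v[5];K[1,1]*=v[5];i2["K"]=K
    return (proj(i2,model(v[:5]))-obs).ravel()
u=least_squares(fw,list(s.x)+[1.],x_scale=[.01,.01,.1,10,3,.01]);print("wrist f",u.x,u.fun.reshape(-1,2).round(2))
d=np.load("pics/wrist1.npy");P,uv=cloud(i,d)
m=(abs(P[:,0]-.46)<.05)&(abs(P[:,1]-.1)<.06);print("bench z",np.median(P[m,2]))
d=np.load("pics/side1.npy");P,uv=cloud(j,d)
m=(abs(P[:,0]-.46)<.03)&(abs(P[:,1]-.1)<.06);print("bench z side",np.median(P[m,2]))
E
python3 fit2.py
```

```text
[ 0.62920086  0.10354921 -0.1528569  -3.21936494 -1.33437545] [[-1.5   0.22]
 [ 1.18 -0.04]
 [ 0.32  0.93]
 [ 0.46 -0.9 ]
 [-0.47 -0.78]
 [ 0.16  0.3 ]
 [-0.16  0.06]]
side [ 0.63454668  0.11984798 -0.18695156] [[ 1.42 -0.93]
 [ 0.92  0.92]
 [-0.9   0.88]
 [-1.38 -1.  ]
 [ 0.47 -1.17]
 [-0.6   1.52]]
wrist f [ 0.62883182  0.10369623 -0.1542115  -3.48738534 -1.52300652  1.00357207] [[-1.13  0.69]
 [ 0.93  0.26]
 [ 0.2   0.83]
 [ 0.49 -1.06]
 [-0.51 -0.95]
 [ 0.17  0.21]
 [-0.17 -0.04]]
bench z 0.3253475051538261
bench z side 0.3601823967027666
```

```bash
cat > c3.py <<'E'
exec(open('fit.py').read().split("s=least")[0])
d=np.load("pics/wrist1.npy")
pts=dict(BL=(66,52),BR=(700,48),FRin=(715,355),tongueL=(370,530),tongueR=(428,530),finTopFront=(205,505),finTopBack=(200,445))
for n,p in pts.items():
    uv=C(p);x,y=uv[0].round().astype(int);z=np.median(d[y-1:y+2,x-1:x+2]);print(n,uv[0].round(1),z,w(i,uv,z).round(4))
P,uv=cloud(i,d);m=(abs(P[:,0]-.44)<.05)&(abs(P[:,1]-.12)<.06)&(P[:,2]<.1);print("bench z",np.median(P[m,2]))
for n in range(2):
  k=["side","scene"][n];j=dict(np.load(f"pics/{k}1i.npz"));d2=np.load(f"pics/{k}1.npy")
  P,uv=cloud(j,d2);m=(abs(P[:,0]-.46)<.04)&(abs(P[:,1]-.12)<.06)&(P[:,2]<.1);print(k,"bench z",np.median(P[m,2]),m.sum())
  m=(abs(P[:,0]-.63)<.08)&(abs(P[:,1]-.105)<.1)&(abs(P[:,2]-.07)<.005);Q=P[m]
  print(Q.shape,np.median(Q,0),cv2.minAreaRect(Q[:,:2].astype(np.float32)*1e3), np.percentile(Q,[2,98],axis=0))
E
python3 c3.py
python3 - <<'E'
import cv2
im=cv2.imread("pics/scene1.png");cv2.imwrite("pics/s1c.png",cv2.resize(im[190:280,180:300],None,fx=6,fy=6,interpolation=cv2.INTER_CUBIC))
E
```

```text
BL [372.9 394.9] 0.40001103 [[0.693  0.1821 0.0722]]
BR [214.4 396. ] 0.40011197 [[0.6665 0.0093 0.0724]]
FRin [210.6 310.8] 0.36905783 [[0.5614 0.0275 0.0719]]
tongueL [296.9 262.1] 0.39497513 [[0.5399 0.1219 0.0337]]
tongueR [282.4 262.1] 0.39600444 [[0.5378 0.1061 0.0327]]
finTopFront [338.1 269.1] 0.3684716 [[0.5419 0.1629 0.06  ]]
finTopBack [339.4 285.8] 0.3736347 [[0.5608 0.162  0.0604]]
bench z 0.0013601739618005304
side bench z -0.0005236342223173453 1235
(1273, 3) [0.61828411 0.09352281 0.07123782] ((618.820556640625, 108.82308197021484), (187.67189025878906, 128.83062744140625), 81.88885498046875) [[0.55783988 0.01312322 0.06592034]
 [0.68253395 0.1920376  0.07335738]]
scene bench z -0.0014037548627284574 1076
(1794, 3) [0.62265478 0.11652169 0.0690198 ] ((621.4248046875, 106.42452239990234), (185.71438598632812, 132.75308227539062), 81.6673355102539) [[0.56217717 0.01951048 0.06582713]
 [0.68776506 0.19659753 0.07114408]]
```

View pics/s1c.png

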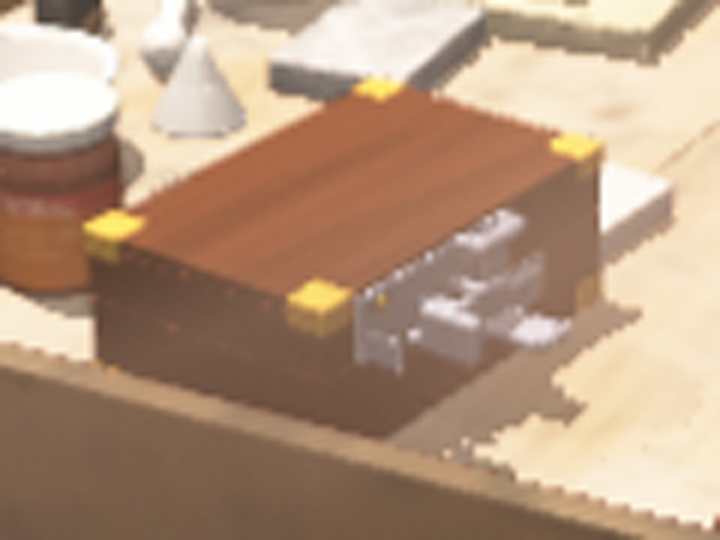

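```bash
cat > c4.py <<'E'
exec(open('fit.py').read().split("s=least")[0])
dep=[.400,.400,.3685,.3955,.3955,.3680,.3680]
W=np.vstack([w(i,o,z) for o,z in zip(obs,dep)]);print(W.round(4))
def f(v): return (model(v)-W)[:,:2].ravel()*1e3
s=least_squares(f,[.62,.105,-.16,-5,1],x_scale=[.01,.01,.1,10,3]);print(s.x,s.fun.reshape(-1,2).round(1))
np.save("pics/pose.npy",s.x)
E
python3 c4.py
```

```text
[[0.6969 0.1848 0.0733]
 [0.6694 0.0058 0.0735]
 [0.5564 0.0237 0.0711]
 [0.5372 0.1241 0.0322]
 [0.5342 0.1053 0.0322]
 [0.5401 0.167  0.0598]
 [0.5392 0.1594 0.0599]]
[ 0.6280756   0.10378702 -0.15511525 -3.48980617 -1.50372922] [[ 2.4 -1. ]
 [ 2.1  0.1]
 [ 0.5  0.1]
 [-2.   0.8]
 [-2.1 -0.2]
 [-0.3  0.2]
 [-0.6 -0.1]]
```

```bash
cat > g.py <<'E'
from h import *
from cell import *
POSE=(.6291,.1036,-.1551);D=-3.9
YC=np.array([-np.sin(POSE[2]),np.cos(POSE[2]),0]);XC=np.array([np.cos(POSE[2]),np.sin(POSE[2]),0])
ORI=[np.pi,0,np.pi+POSE[2]]
def c(x,y,z): return case2w(POSE,np.array([x,y,z])/1e3)[0]
def tc():
    p=get_tcp_pos()-np.array([POSE[0],POSE[1],0]);return np.array([p@XC,p@YC,p[2]])*1e3
E
python3 - <<'E'
from g import *
print(get_time());fingers.set_gripper(0.0,20);print(get_time(),get_finger_gap())
r.move_pose(c(-90,D+21,110),ORI);print(get_time(),tc())
r.move_linear(c(-90,D+21,44),speed=.08);r.sleep(.15);print(get_time(),tc(),get_wrist_force())
i=cams.camera_info("wrist");im,d=cams.get_image("wrist");cv2.imwrite("pics/w2.png",cv2.rotate(im[:,:,::-1],cv2.ROTATE_180))
im,d=cams.get_image("scene");cv2.imwrite("pics/s2.png",cv2.resize(im[150:290,160:330,::-1],None,fx=4,fy=4))
E
```

```text
2.175
3.5167 0.0036530574681135374
4.1 [-90.39978403  16.94471404 110.3398998 ]
5.225 [-89.54636769  17.25115387  44.81414951] [ 0.06561224 -0.04794774 -0.33321643]
```

View pics/w2.png

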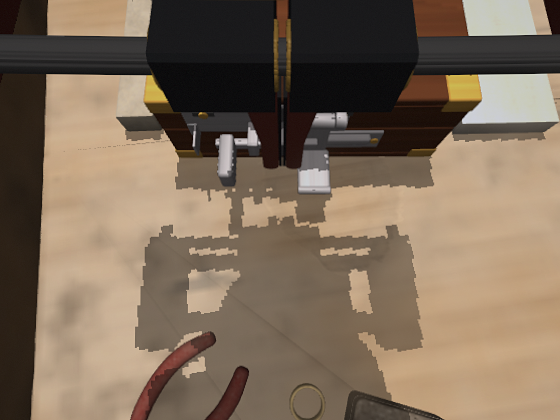

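View pics/s2.png

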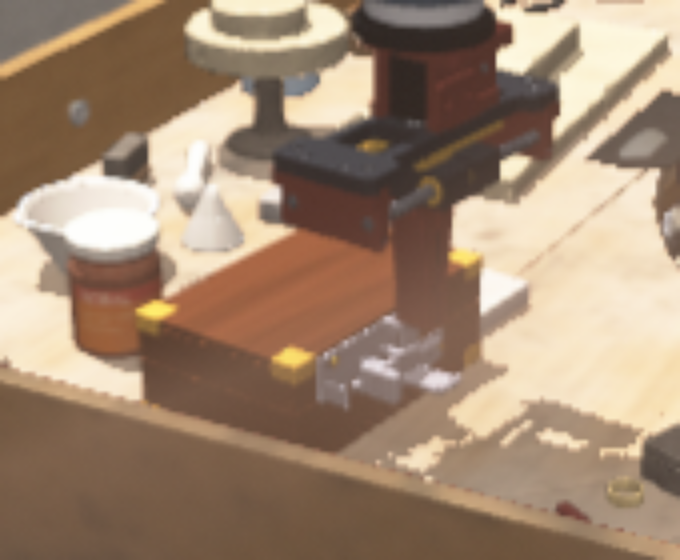

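The closed fingers (263–301, 165) stand between the fin (228,160) and the strap, clear of both. Next I push left in small steps and watch the force.

```bash
python3 - <<'E'
from g import *
p0=c(-90,D+21,44);F0=np.mean([get_wrist_force()],0);log=[];y=0;con=None
r.move_linear(p0+YC*.006,speed=.05);y=6.
t0=get_time()
while y<40:
    st=.4
    y+=st;r.move_linear(p0+YC*y/1e3,speed=.012)
    f=-(get_wrist_force()-F0)@YC
    log.append((y,round(tc()[1],2),round(f,2)))
    if f>3.0: break
    if con is None and f>.9: con=y
    if con and y-con>13.5: break
    if get_time()-t0>14: break
for l in log[::3]+log[-4:]:print(*l)
print(con,get_time(),tc(),get_wrist_force()-F0)
E
```

```text
6.4 23.5 -0.22
7.600000000000001 24.72 0.12
8.800000000000002 25.92 -1.0
10.000000000000004 27.15 -0.43
11.200000000000005 28.31 -0.27
12.400000000000006 29.52 0.04
13.600000000000007 30.72 -0.21
14.800000000000008 31.9 -0.48
16.000000000000007 33.14 0.19
17.200000000000003 34.33 0.22
18.4 35.52 -0.33
19.599999999999994 36.72 -0.41
20.79999999999999 37.93 0.25
21.999999999999986 39.12 -0.94
23.19999999999998 40.31 -0.41
24.399999999999977 41.54 -0.5
25.599999999999973 42.72 -0.76
26.79999999999997 43.93 -0.72
27.999999999999964 45.14 -1.23
27.599999999999966 44.74 0.35
27.999999999999964 45.14 -1.23
28.399999999999963 45.53 -0.86
28.79999999999996 45.92 -0.4
None 19.8417 [-89.99786904  45.92472873  43.9829219 ] [0.28501412 0.3643812  0.70361725]
```

```bash
python3 - <<'E'
from g import *
i=cams.camera_info("wrist");im,d=cams.get_image("wrist");im=cv2.rotate(im[:,:,::-1],cv2.ROTATE_180);cv2.imwrite("pics/w3.png",im);cv2.imwrite("pics/w3z.png",cv2.resize(im[60:220,150:350],None,fx=4,fy=3.6,interpolation=cv2.INTER_CUBIC))
print([(-get_wrist_force()@YC).round(2) for _ in range(3)])
E
```

```text
[np.float64(0.03), np.float64(0.03), np.float64(0.03)]
```

View pics/w3z.png

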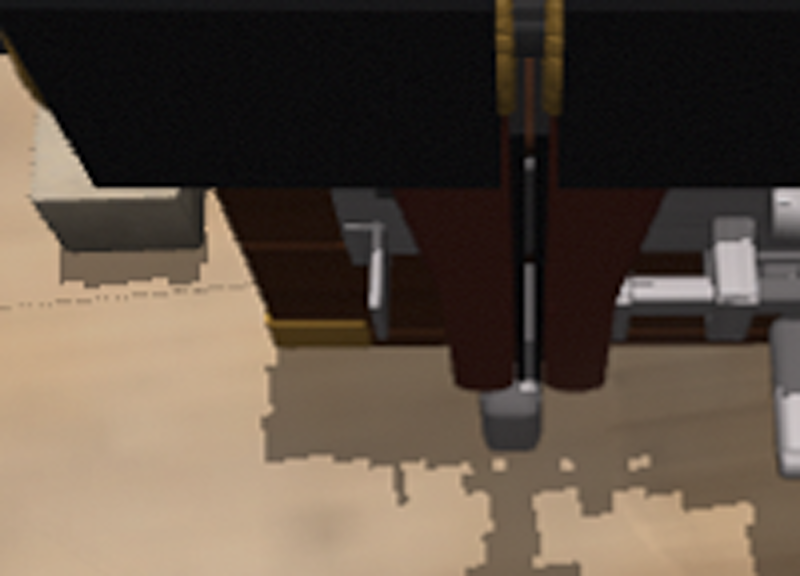

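```bash
python3 - <<'E'
from g import *
i=cams.camera_info("wrist");im,d=cams.get_image("wrist");im=cv2.rotate(im,cv2.ROTATE_180);d=cv2.rotate(d,cv2.ROTATE_180)
for n,p in dict(Lf=(480,375),Rf=(575,375),gap=(528,380),gap2=(528,300),fintip=(512,400),finlow=(512,430),tongue=(795,450),leaf=(375,290)).items():
    x,y=150+p[0]/4,60+p[1]/3.6;z=d[int(round(y)),int(round(x))];P=w(i,[(559-x,419-y)],z)[0]-[POSE[0],POSE[1],0]
    print(n,(np.array([P@XC,P@YC,P[2]])*1e3).round(1))
im,d=cams.get_image("scene");cv2.imwrite("pics/s3.png",cv2.resize(im[170:290,180:330,::-1],None,fx=5,fy=5,interpolation=cv2.INTER_CUBIC))
im,d=cams.get_image("side");cv2.imwrite("pics/d3.png",cv2.resize(im[140:250,220:350,::-1],None,fx=5,fy=5,interpolation=cv2.INTER_CUBIC))
print(get_finger_gap(),get_time())
E
```

```text
Lf [-102.2   50.4   82.9]
Rf [-102.1   39.2   82.6]
gap [-92.9  44.7  60. ]
gap2 [-95.   44.7  90.1]
fintip [-96.1  46.9  60. ]
finlow [-98.4  46.9  53.7]
tongue [-94.    4.1  33.4]
leaf [-74.4  66.6  53.5]
0.0047934838955214125 20.0417
```

View pics/s3.png

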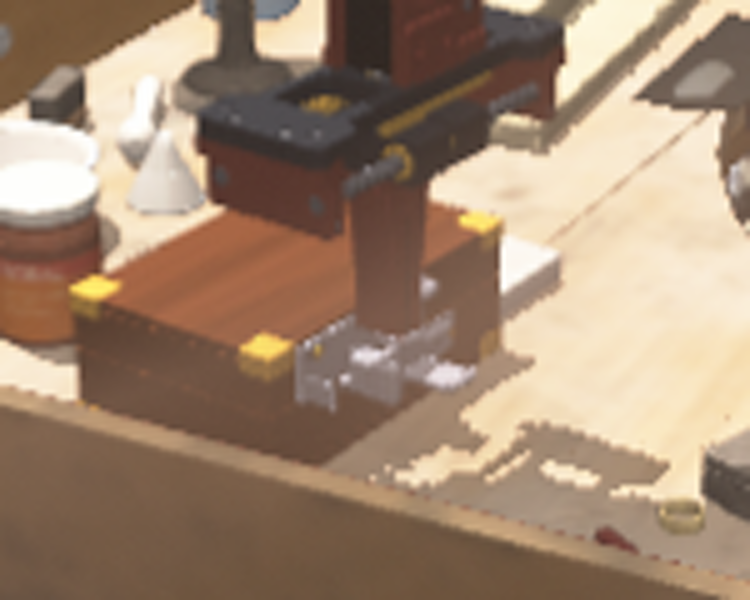

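View pics/d3.png

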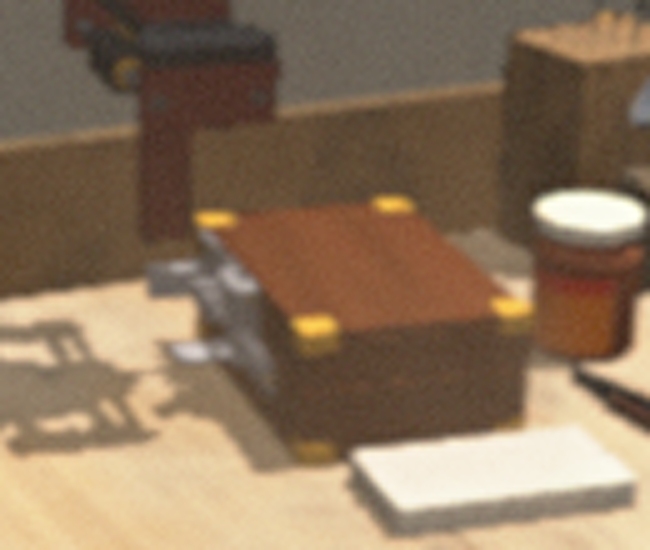

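```bash
python3 - <<'E'
from g import *
j=dict(np.load("pics/side1i.npz"));s=dict(np.load("pics/scene1i.npz"))
t1=np.array([.45,.1153,.2]);Y=YC*.044
print("open pose1 side/scene proj of tips",proj(j,[t1+Y,t1-Y]).round(1),proj(s,[t1+Y,t1-Y]).round(1))
t=get_tcp_pos();print("now side", proj(j,[t]),((proj(j,[t])-[220,140])*5).round(),"scene",((proj(s,[t])-[180,170])*5).round())
im=cv2.imread("pics/scene1.png");cv2.imwrite("pics/q1.png",cv2.resize(im[90:200,250:360],None,fx=5,fy=5))
E
```

```text
open pose1 side/scene proj of tips [[219.3 143.6]
 [227.4 152.9]] [[297.3 188. ]
 [319.2 175.9]]
now side [[253.11108834 199.29481907]] [[166. 296.]] scene [[384. 386.]]
```

View pics/q1.png

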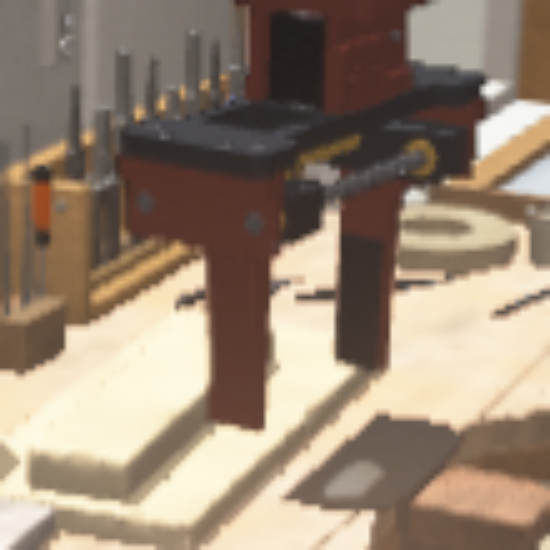

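```bash
python3 - <<'E'
from g import *
t=get_tcp_pos()
for k,row in (("side",140+240/5),("scene",170+330/5)):
    j=dict(np.load(f"pics/{k}1i.npz"))
    for dz in (0,.01,.02,.03,.04): print(k,row,dz,proj(j,[t+[0,0,dz]-XC*.0])[0].round(1))
i=cams.camera_info("wrist");im,d=cams.get_image("wrist");im=cv2.rotate(im,cv2.ROTATE_180);d=cv2.rotate(d,cv2.ROTATE_180)
np.save("pics/d3w.npy",d);np.savez("pics/d3wi.npz",**i)
for cx in (470,485,575,590):
    x=int(150+cx/4);o=[]
    for y in range(150,175,2):
        P=w(i,[(559-x,419-y)],d[y,x])[0]-[POSE[0],POSE[1],0];o.append((y,(P@XC*1e3).round(),(P[2]*1e3).round(1)))
    print(cx,*o)
E
```

```text
side 188.0 0 [253.1 199.3]
side 188.0 0.01 [253.1 195.6]
side 188.0 0.02 [253.1 192. ]
side 188.0 0.03 [253.1 188.3]
side 188.0 0.04 [253.1 184.6]
scene 236.0 0 [256.8 247.3]
scene 236.0 0.01 [256.8 243.3]
scene 236.0 0.02 [256.8 239.2]
scene 236.0 0.03 [256.8 235.2]
scene 236.0 0.04 [256.8 231.1]
470 (150, np.float64(-102.0), np.float64(97.4)) (152, np.float64(-102.0), np.float64(94.9)) (154, np.float64(-102.0), np.float64(92.5)) (156, np.float64(-102.0), np.float64(91.2)) (158, np.float64(-101.0), np.float64(87.2)) (160, np.float64(-102.0), np.float64(87.7)) (162, np.float64(-102.0), np.float64(84.8)) (164, np.float64(-102.0), np.float64(82.0)) (166, np.float64(-102.0), np.float64(81.1)) (168, np.float64(-102.0), np.float64(78.2)) (170, np.float64(-71.0), np.float64(1.6)) (172, np.float64(-72.0), np.float64(1.6)) (174, np.float64(-74.0), np.float64(2.3))
485 (150, np.float64(-101.0), np.float64(96.4)) (152, np.float64(-102.0), np.float64(95.9)) (154, np.float64(-102.0), np.float64(93.3)) (156, np.float64(-102.0), np.float64(90.7)) (158, np.float64(-102.0), np.float64(89.0)) (160, n
[... 781 characters left out ...]
.0)) (170, np.float64(-70.0), np.float64(0.9)) (172, np.float64(-72.0), np.float64(1.2)) (174, np.float64(-73.0), np.float64(1.1))
590 (150, np.float64(-102.0), np.float64(97.6)) (152, np.float64(-102.0), np.float64(95.1)) (154, np.float64(-102.0), np.float64(93.3)) (156, np.float64(-102.0), np.float64(90.6)) (158, np.float64(-102.0), np.float64(88.5)) (160, np.float64(-102.0), np.float64(87.9)) (162, np.float64(-102.0), np.float64(84.6)) (164, np.float64(-102.0), np.float64(82.4)) (166, np.float64(-102.0), np.float64(79.9)) (168, np.float64(-102.0), np.float64(76.9)) (170, np.float64(-71.0), np.float64(2.5)) (172, np.float64(-72.0), np.float64(1.3)) (174, np.float64(-74.0), np.float64(1.5))
```

The tips really end about 31 mm above the reported TCP. Wrist depth, side view and scene view all agree, so the fingers passed over the fin without touching it. I'll correct for this, go back to the right of the fin and lower.

```bash
sed -i 's#^def c(x,y,z).*#def c(x,y,z): return case2w(POSE,np.array([x,y,z-31.])/1e3)[0]  \# z = true finger tip height (tips 31 mm short of TCP)#' g.py
python3 - <<'E'
from g import *
r.move_linear(c(-90,23,75),speed=.12)
r.move_linear(c(-90,23,46),speed=.08);r.sleep(.1)
p=c(-90,0,46);F0=get_wrist_force();print(get_time(),tc(),F0)
y=23.;log=[]
r.move_linear(p+YC*.027,speed=.05);y=27.
while y<46:
    y+=.8 if y<34.5 else .3
    r.move_linear(p+YC*y/1e3,speed=.015);r.sleep(.02)
    f=-(get_wrist_force()-F0)@YC;log.append((round(y,1),round(tc()[1],1),round(f,2)))
    if f>3.6 or get_time()>30:break
print(*log,sep="\n");print(get_time(),tc())
im,d=cams.get_image("wrist");im=cv2.rotate(im[:,:,::-1],cv2.ROTATE_180);cv2.imwrite("pics/w4z.png",cv2.resize(im[60:220,150:350],None,fx=4,fy=3.6,interpolation=cv2.INTER_CUBIC))
E
```

```text
21.0417 [-89.81060045  23.14755463  15.27459819] [0.40155403 0.76851014 0.06985467]
(27.8, np.float64(27.8), np.float64(0.43))
(28.6, np.float64(28.6), np.float64(1.1))
(29.4, np.float64(29.4), np.float64(0.48))
(30.2, np.float64(30.2), np.float64(0.44))
(31.0, np.float64(31.0), np.float64(1.14))
(31.8, np.float64(31.8), np.float64(1.15))
(32.6, np.float64(32.6), np.float64(0.56))
(33.4, np.float64(33.4), np.float64(1.32))
(34.2, np.float64(34.3), np.float64(0.6))
(35.0, np.float64(35.0), np.float64(1.02))
(35.3, np.float64(35.2), np.float64(1.38))
(35.6, np.float64(35.4), np.float64(3.22))
(35.9, np.float64(35.8), np.float64(1.84))
(36.2, np.float64(36.2), np.float64(1.98))
(36.5, np.float64(36.6), np.float64(2.81))
(36.8, np.float64(36.9), np.float64(1.96))
(37.1, np.float64(37.1), np.float64(2.01))
(37.4, np.float64(37.4), np.float64(2.15))
(37.7, np.float64(37.7), np.float64(2.83))
(38.0, np.float64(38.0), np.float64(1.93))
(38.3, np.float64(38.3), np.float64(3.14))
(38.6, np.float64(38.6), np.float64(1.61))
(38.9, np.float64(38.9), np.float64(1.73))
(39.2, np.float64(39.2), np.float64(2.41))
(39.5, np.float64(39.5), np.float64(2.49))
(39.8, np.float64(39.8), np.float64(1.52))
(40.1, np.float64(40.1), np.float64(1.97))
(40.4, np.float64(40.4), np.float64(2.25))
(40.7, np.float64(40.7), np.float64(2.56))
(41.0, np.float64(41.0), np.float64(2.59))
(41.3, np.float64(41.3), np.float64(1.38))
(41.6, np.float64(41.6), np.float64(2.09))
(41.9, np.float64(41.9), np.float64(2.57))
30.0917 [-89.99721188  41.94961481  15.0057071 ]
```

View pics/w4z.png

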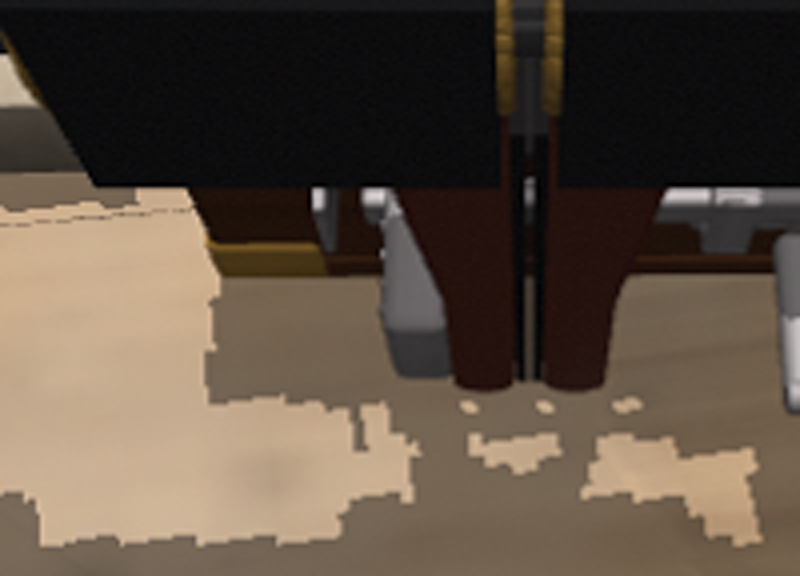

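The finger met the fin at about y = 35.3, with friction around 2 N, and the fin is now moving; the picture shows it against the finger at (415,320). I'll continue to the stop.

```bash
python3 - <<'E'
from g import *
p=c(-90,0,46);F0=np.array([.2,.3,0.]);F0[2]=0
y=43.;log=[]
r.move_linear(p+YC*y/1e3,speed=.02)
F=lambda:-(get_wrist_force()-F0)@YC
while y<48.2:
    y+=.35
    r.move_linear(p+YC*y/1e3,speed=.02);f=F()
    if f>4.0: r.sleep(.04);f=min(f,F())
    log.append((round(y,2),round(tc()[1],2),round(f,2)))
    if f>4.4 or get_time()>36:break
print(*log,sep="\n");print(get_time(),tc())
E
```

```text
(43.35, np.float64(43.37), np.float64(1.95))
(43.7, np.float64(43.69), np.float64(1.85))
(44.05, np.float64(44.05), np.float64(0.83))
(44.4, np.float64(44.42), np.float64(1.73))
(44.75, np.float64(44.77), np.float64(1.83))
(45.1, np.float64(45.14), np.float64(2.1))
(45.45, np.float64(45.48), np.float64(1.87))
(45.8, np.float64(45.83), np.float64(1.59))
(46.15, np.float64(46.11), np.float64(1.89))
(46.5, np.float64(46.3), np.float64(2.3))
(46.85, np.float64(46.47), np.float64(3.98))
(47.2, np.float64(46.67), np.float64(5.7))
33.4333 [-89.97082114  46.67401697  14.95929962]
```

The stop is felt clearly: the force rises from 1.9 to 5.7 N after y = 46.2, so the leaf load is about 4 N. Next I'll back off and grip the tongue.

```bash
python3 - <<'E'
from g import *
for a in ((-90,D,12),(-108,D,46),(37,D,190),(50,D,200),(50,D,260)): print(a,solver.solve_ik(c(*a),ORI) is not None)
r.move_linear(c(-92,38,46),speed=.06)
r.move_linear(c(-92,30,76),speed=.15)
r.move_linear(c(-90,D,76),speed=.15)
fingers.set_gripper(.5);print(get_time(),get_finger_gap())
r.move_linear(c(-90,D,12),speed=.12)
im,d=cams.get_image("wrist");im=cv2.rotate(im[:,:,::-1],cv2.ROTATE_180);cv2.imwrite("pics/w5z.png",cv2.resize(im[60:220,150:400],None,fx=3.2,fy=3.2,interpolation=cv2.INTER_CUBIC))
print(get_time(),tc(),get_wrist_force())
E
```

```text
(-90, -3.9, 12) True
(-108, -3.9, 46) True
(37, -3.9, 190) True
(50, -3.9, 200) True
(50, -3.9, 260) True
35.3 0.501674007788838
36.0333 [-89.28842006  -3.68179118 -17.9053103 ] [ 0.10676987 -1.05965883 -0.15477028]
```

View pics/w5z.png

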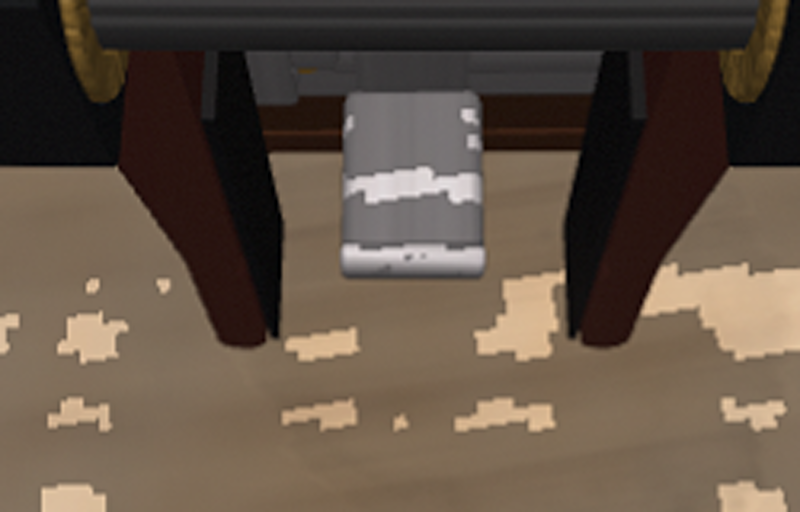

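The tongue (342–485, 180) lies between the fingers, about 1.5 mm left of centre. I'll grip it and swing it out.

```bash
sed -i 's/D=-3.9/D=-2.4/' g.py; python3 - <<'E'
from g import *
r.move_linear(c(-90,D,12),speed=.03)
fingers.set_gripper(0.0,30);print(get_time(),get_finger_gap(),get_wrist_force())
th0=np.arctan2(23.5,34.5)
for h in (.15,.3,.5,.7,.9,1.1):
    r.move_linear(c(-66.5-41.7*np.sin(th0+h),D,64-41.7*np.cos(th0+h)-17.5),speed=.06)
    print(round(h,2),get_time(),tc().round(1),get_wrist_force().round(1),round(get_finger_gap(),3))
    if np.linalg.norm(get_wrist_force())>40:break
im,d=cams.get_image("wrist");im=cv2.rotate(im[:,:,::-1],cv2.ROTATE_180);cv2.imwrite("pics/w6z.png",cv2.resize(im[30:220,150:400],None,fx=3,fy=3,interpolation=cv2.INTER_CUBIC))
im,d=cams.get_image("side");cv2.imwrite("pics/d6.png",cv2.resize(im[140:250,220:350,::-1],None,fx=5,fy=5,interpolation=cv2.INTER_CUBIC))
E
```

```text
36.7917 0.22194099526939406 [ 0.43560898  0.68320679 -0.24890318]
0.15 37.05 [-95.1  -2.3 -15.3] [ 0.4  1.4 -2.3] 0.218
0.3 37.3 [-99.6  -2.4 -10.7] [ 0.4  2.2 -3.3] 0.22
0.5 37.5917 [-104.2   -2.4   -3.3] [-1.1  0.7 -3.4] 0.221
0.7 37.8833 [-106.9   -2.4    4.7] [-1.1  1.  -3.3] 0.22
0.9 38.175 [-108.1   -2.4   13.1] [-0.6  1.  -3.1] 0.217
1.1 38.4667 [-107.8   -2.4   21.4] [-2.1  1.7 -3. ] 0.22
```

View pics/w6z.png

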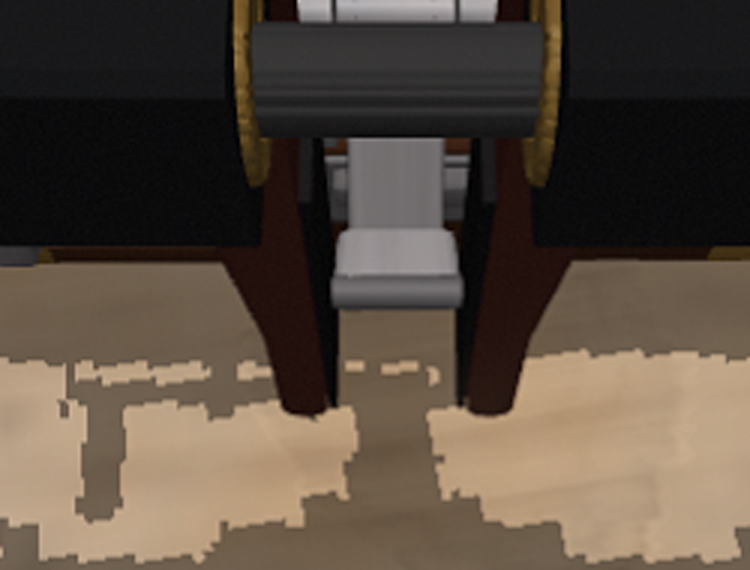

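View pics/d6.png

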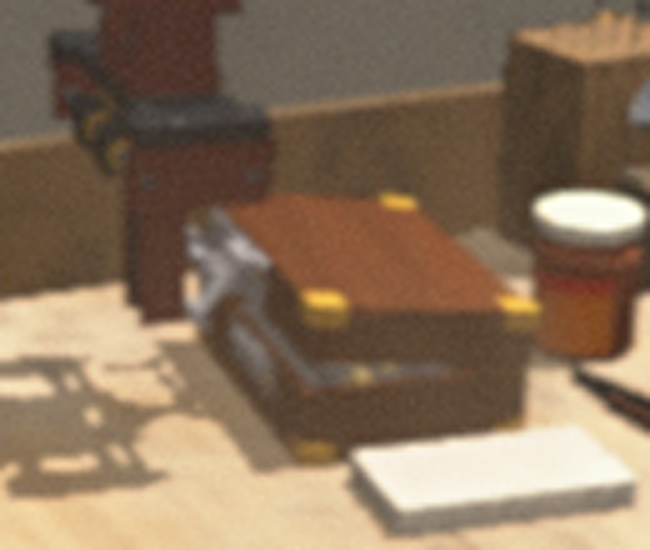

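The latch is clear of the keeper, and the side view shows a lid gap near (400,370), so the lid has already started to rise. I'll pull the latch taut outward so its angle is certain, then swing the lid up along the hinge arc.

```bash
python3 - <<'E'
from g import *
def G(R,a): return c(58-R*np.cos(a),D,40+R*np.sin(a)-17.5)
R=168.5;a=np.arctan2(29.9,165.8)
while R<173.5:
    R+=1;r.move_linear(G(R,a),speed=.04);f=get_wrist_force();fx=f@XC;print(R,round(fx,1),f.round(1))
    if fx>7:break
r.sleep(.15);print(get_time(),get_wrist_force().round(1),get_finger_gap())
im,d=cams.get_image("side");cv2.imwrite("pics/d7.png",cv2.resize(im[140:250,220:350,::-1],None,fx=5,fy=5,interpolation=cv2.INTER_CUBIC))
im,d=cams.get_image("wrist");im=cv2.rotate(im[:,:,::-1],cv2.ROTATE_180);cv2.imwrite("pics/w7z.png",cv2.resize(im[30:220,150:400],None,fx=3,fy=3,interpolation=cv2.INTER_CUBIC))
print(R)
E
```

```text
169.5 2.4 [ 2.6  1.2 -4. ]
170.5 4.6 [ 4.8  0.7 -4.5]
171.5 5.9 [ 6.  -0.  -4.9]
172.5 7.0 [ 6.9 -1.4 -2.9]
39.7167 [ 7.1 -0.6 -3.6] 0.22098929356167
172.5
```

View pics/d7.png

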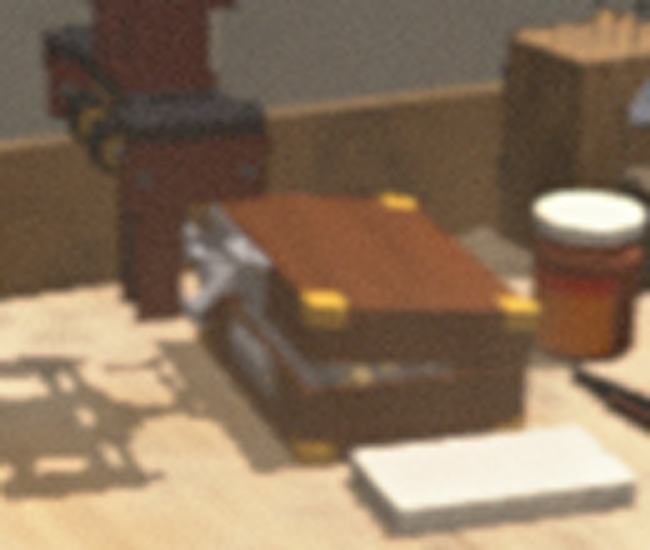

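View pics/w7z.png

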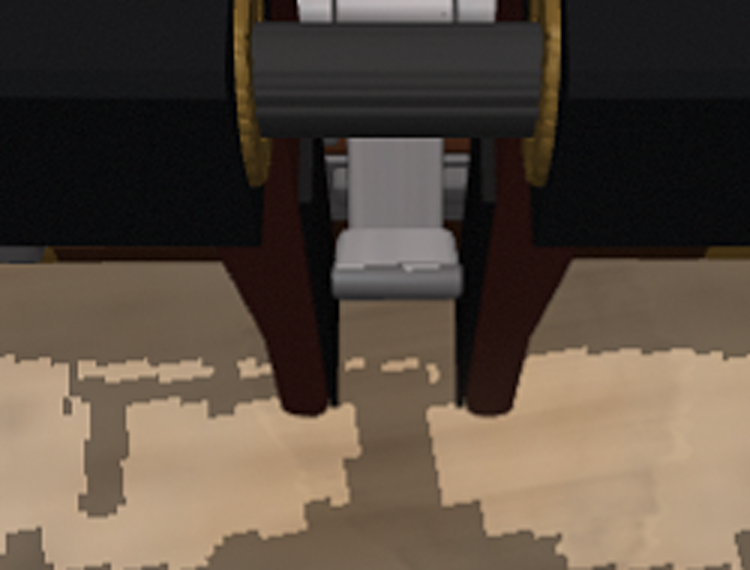

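```bash
python3 - <<'E'
from g import *
i=cams.camera_info("wrist");im,d=cams.get_image("wrist");d=cv2.rotate(d,cv2.ROTATE_180)
x,y=np.meshgrid(np.arange(270,296),np.arange(79,105));P=w(i,np.c_[559-x.ravel(),419-y.ravel()],d[y.ravel(),x.ravel()])-[POSE[0],POSE[1],0]
Q=np.c_[P@XC,P@YC,P[:,2]]*1e3;Q=Q[Q[:,2]>40]
n=np.linalg.svd(Q-Q.mean(0))[2][2];n*=np.sign(n[2]);print("strap mean",Q.mean(0),"normal",n,"world rot",np.arctan2(n[2],-n[0]),len(Q))
j=cams.camera_info("side");im,d=cams.get_image("side")
P,uv=cloud(j,d);P=P-[POSE[0],POSE[1],0];Q=np.c_[P@XC,P@YC,P[:,2]]*1e3
m=(abs(Q[:,0])<45)&(Q[:,1]<40)&(Q[:,1]>-75)&(Q[:,2]>60)&(Q[:,2]<110);Q=Q[m];A=np.c_[Q[:,:2],np.ones(len(Q))];k=np.linalg.lstsq(A,Q[:,2],rcond=None)[0];print("lid angle",-np.arctan(k[0]),len(Q),get_time())
E
```

```text
strap mean [-82.57810922  -4.01753343  62.78930082] normal [ 0.84964694 -0.01755772  0.52705958] world rot 2.586360214778134 676
lid angle 0.11894325877458801 481 39.9167
```

Lid angle is about 0.12 and the strap is at roughly 0.8 rad in the world, so the hasp is probably near 0.7. To get more margin I'll regrip lightly, so the tongue can pivot in the pads, and push it further up before lifting the lid.

```bash
python3 - <<'E'
from g import *
fingers.set_gripper(0.0,10);print(get_time(),get_finger_gap())
def g(x,z): return c(x,D,z-17.5)
for x,z in ((-112,80),(-109,91),(-104,100)):
    r.move_linear(g(x,z),speed=.08);print(get_time(),get_wrist_force().round(1))
r.sleep(.1)
i=cams.camera_info("wrist");im,d=cams.get_image("wrist");im=cv2.rotate(im[:,:,::-1],cv2.ROTATE_180);cv2.imwrite("pics/w8z.png",cv2.resize(im[30:220,150:400],None,fx=3,fy=3,interpolation=cv2.INTER_CUBIC))
j=cams.camera_info("side");im,d=cams.get_image("side");cv2.imwrite("pics/d8.png",cv2.resize(im[140:250,220:350,::-1],None,fx=5,fy=5,interpolation=cv2.INTER_CUBIC))
P,uv=cloud(j,d);P=P-[POSE[0],POSE[1],0];Q=np.c_[P@XC,P@YC,P[:,2]]*1e3
m=(abs(Q[:,0])<45)&(Q[:,1]<40)&(Q[:,1]>-75)&(Q[:,2]>60)&(Q[:,2]<110);Q=Q[m];A=np.c_[Q[:,:2],np.ones(len(Q))];k=np.linalg.lstsq(A,Q[:,2],rcond=None)[0];print("lid angle",-np.arctan(k[0]),len(Q),get_time())
E
```

```text
40.1333 0.2259383527248113
40.4 [-0.4  0.3  0.8]
40.6917 [-5.8  0.4  1.6]
40.9667 [-4.9  0.9  2. ]
lid angle 0.11404589990217509 490 41.1667
```

View pics/d8.png

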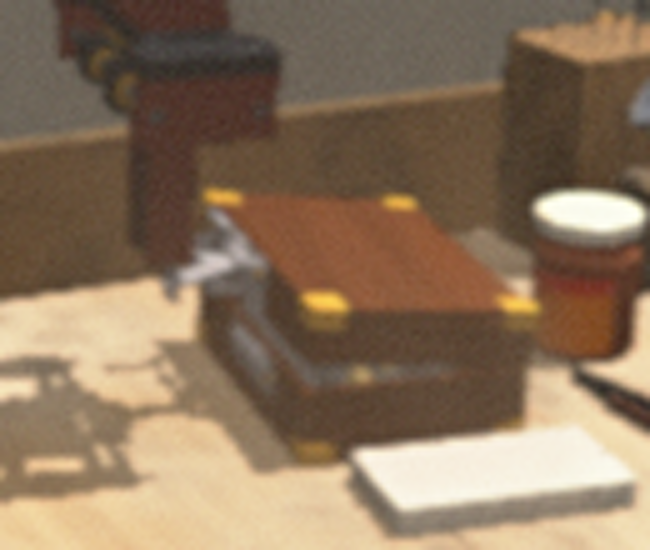

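View pics/w8z.png

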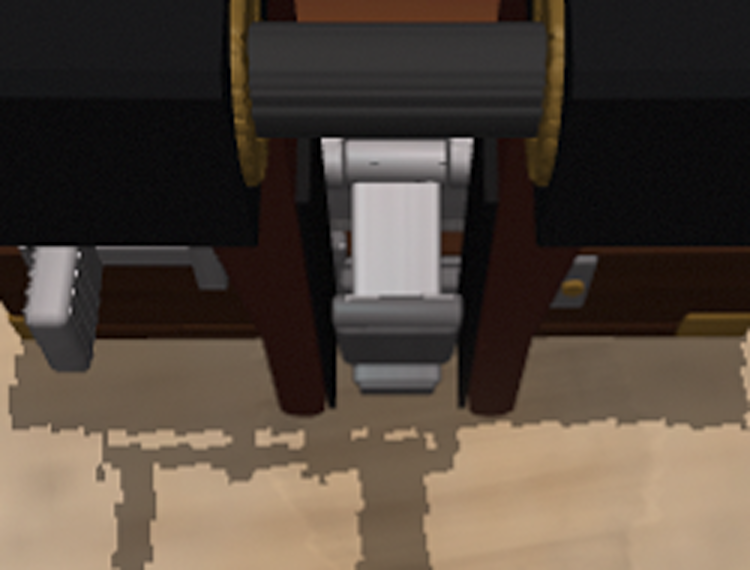

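The strap is now horizontal, with the foot visible at (397,375) in the wrist view, and the lid is still at about 0.11. The latch condition is surely met, so I'll lift the lid.

```bash
python3 - <<'E'
from g import *
fingers.set_gripper(0.0,25);print(get_time(),get_finger_gap())
R=np.hypot(162,42.5);a0=np.arctan2(42.5,162)
for k,a in enumerate(np.linspace(a0,a0+1.3,9)[1:]):
    r.move_linear(c(58-R*np.cos(a),D,40+R*np.sin(a)),speed=.12)
    f=get_wrist_force();print(round(a-a0+.11,2),round(get_time(),2),f.round(1),round(get_finger_gap(),3))
    if np.linalg.norm(f)>35:break
im,d=cams.get_image("side");cv2.imwrite("pics/d9.png",cv2.resize(im[60:250,200:360,::-1],None,fx=3,fy=3,interpolation=cv2.INTER_CUBIC))
im,d=cams.get_image("scene");cv2.imwrite("pics/s9.png",cv2.resize(im[90:290,150:330,::-1],None,fx=3,fy=3,interpolation=cv2.INTER_CUBIC))
E
```

```text
41.3833 0.22309162761481935
0.27 41.76 [-2.7  0.9  1.8] 0.222
0.44 42.13 [-0.3  1.3 -0. ] 0.223
0.6 42.51 [ 0.5  2.2 -1.9] 0.222
0.76 42.88 [ 1.6  2.2 -3.6] 0.217
0.92 43.26 [ 2.   3.3 -4. ] 0.216
1.09 43.63 [ 0.3  4.  -4.5] 0.209
1.25 44.01 [-0.   4.1 -4.7] 0.21
1.41 44.38 [ 0.1  4.3 -2.5] 0.198
```

View pics/d9.png

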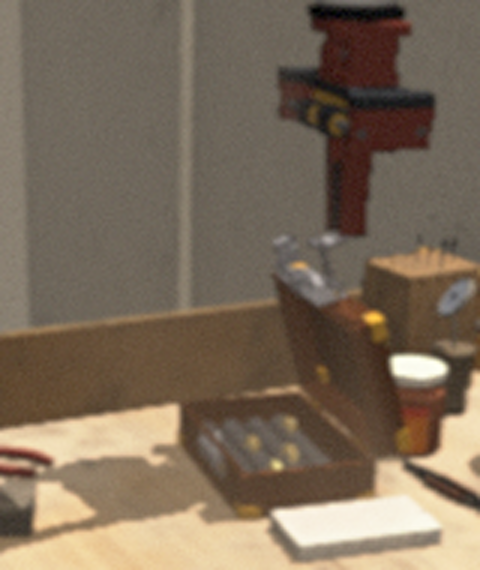

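View pics/s9.png

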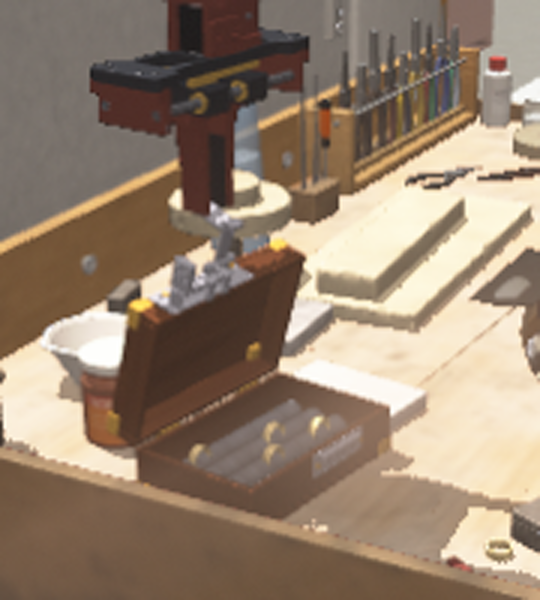

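The lid is standing up, with its top at (330,290) in the side view. I'll measure its angle from depth before letting go.

```bash
cat > lid.py <<'E'
from g import *
def lid():
    j=cams.camera_info("scene");im,d=cams.get_image("scene")
    P,uv=cloud(j,d);P=P-[POSE[0],POSE[1],0];Q=np.c_[P@XC,P@YC,P[:,2]]*1e3
    m=(abs(Q[:,1]-5)<70)&(Q[:,2]>75)&(Q[:,2]<140)&(Q[:,0]>0)&(Q[:,0]<110);Q=Q[m]
    x=Q[:,0].copy();z=Q[:,2];k=np.polyfit(z,x,1)
    for _ in range(3):
        e=abs(x-np.polyval(k,z));s=e<6;k=np.polyfit(z[s],x[s],1)
    return np.pi/2+np.arctan(k[0]),k,len(z),im
E
python3 - <<'E'
from lid import *
print(lid()[:3],tc(),get_time())
E
```

```text
(np.float64(1.287067709731516), array([-0.2915956, 93.5389484]), 544) [ 55.33896872  -1.96386417 176.93034332] 44.5333
```

```bash
python3 - <<'E'
from lid import *
r.move_linear(c(74,D,206),speed=.1);print(get_time(),get_wrist_force().round(1));print(lid()[:3])
fingers.set_gripper(.55,10);print(get_time(),get_finger_gap())
r.move_linear(c(72,D,275),speed=.15);r.sleep(.1)
a=lid();print(a[:3],get_time(),get_wrist_force())
cv2.imwrite("pics/s10.png",cv2.resize(a[3][90:290,150:330,::-1],None,fx=3,fy=3,interpolation=cv2.INTER_CUBIC))
im,d=cams.get_image("side");cv2.imwrite("pics/d10.png",cv2.resize(im[30:250,180:360,::-1],None,fx=3,fy=2.7,interpolation=cv2.INTER_CUBIC))
E
```

```text
44.8667 [ 1.   4.6 -1.6]
(np.float64(1.4012301094076267), array([-0.17121029, 88.01516803]), 668)
45.5917 0.5499486841767515
(np.float64(1.4019337254201816), array([-0.17048614, 87.84822764]), 668) 46.35 [-0.0215546  -0.02967508  0.51901409]
```

View pics/s10.png

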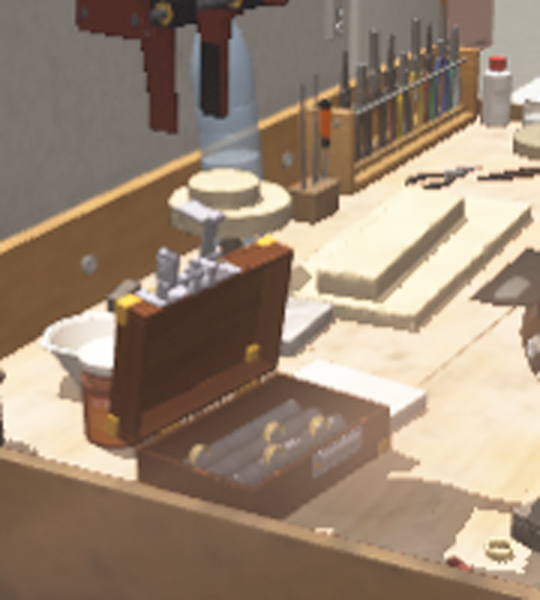

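View pics/d10.png

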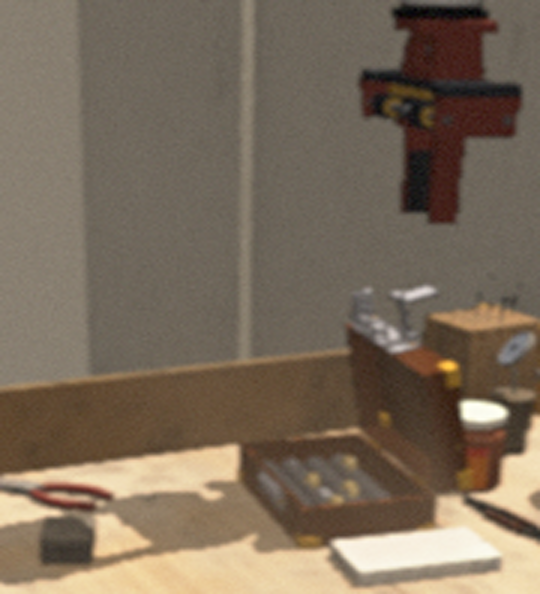

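The lid stands at about 1.40 rad on its own. The gripper, at (430,200) in the side view, is well clear, and the tin box and plate have not moved. I'm handing in.

```bash
python3 - <<'E'
from cell import *
print(r.hand_in(),get_time())
E
```

```text
the job is handed in; nothing more can be done
the job is handed in; nothing more can be done
```

The ring case is open and the job was handed in at about 46 s; `hand_in` gives no verdict, so what follows is from my own checks.

- **Safety tab:** I slid it left until it met its stop. The push rose from about 1.9 N of friction to 5.7 N, so the leaf carried roughly 4 N, against the 10 N limit.
- **Latch:** I swung it out and up until the pictures showed the strap about horizontal. I estimate over 1 rad, and the lid was then only at about 0.11 rad, so the on-the-way condition should be met.
- **Lid:** I raised it by the tongue and let go. Depth measured 1.40 rad both before and after release, so it stays on its own. The gripper is clear, and the wrist force is back near zero, about 0.5 N.
- **Bystanders:** The tin box and plate look unmoved in the last pictures. I made no separate check of the whetstone and steel block, but the arm was not worked near them.

**Disagreements:**
- **Finger length:** The fingers end about 31 mm short of the reported tool point. My first push passed over the fin without touching it and cost about 15 s. I corrected for this afterwards.
- **Early lid lift:** On the first swing the tongue stuck in the pads and the lid rose a little early. I regripped more lightly and finished swinging the latch before lifting.
- **Camera fits:** The case fits from the wrist and side cameras differed by up to 16 mm, so I relied on the wrist depth and on touch.

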